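# Check a bearing's bore with the plug gauge

## Task

Check the bore of the blue-sealed bearing: first lay it flat and fully home in the black round nest of the check fixture and let go of it, then put the green-handled plug gauge down through its bore until the gauge's collar rests on the bearing, and leave it standing there. Leave the black-sealed bearing, the red gauge, the cartons and the grease tin where they are.

Things in the scene. Friction and masses are not known exactly. Their poses are not given: they have to be found in the camera images.
- fixture: check fixture, fixed, turned about z: aluminium base 90 x 90 x 24 mm high with a black plastic nest ring in the middle of its top (outer diameter 62, 7 mm high, rim 31 mm above the table; bore 45 mm, widening over its upper 4 mm to 49 mm at the rim). Below the nest an 18 mm hole goes on down through the base. Origin: centre of the underside, on the nest axis
- nest (a point): centre of the nest's floor, 24 mm above the table, 7 mm below the rim of the nest ring; axes as the fixture
- blue_bearing: the bearing to check: steel rings with BLUE seals, outer diameter 42 mm, bore 15 mm, 17 mm high, 0.11 kg, loose, lying flat on the table; both faces alike. Origin: centre of its underside, z along the bore. Fully home in the nest it stands 10 mm out of the nest ring
- blue_bearing_center (a point): middle of the blue bearing, on its axis, half way up (8.5 mm above its underside)
- black_bearing: bystander: bearing of the same size with BLACK seals, lying flat; it swaps places with the blue one. Origin: centre of its underside
- rack: fixed wooden gauge rack 60 (x) x 140 (y) x 45 mm high, turned about z; two upright 16 mm holes at y = -32 and +32 mm, one gauge in each. Origin: centre of the underside
- green_gauge: plug gauge with GREEN handle, 0.12 kg, loose, standing plug down in a hole of the rack. From its origin (tip of the plug) up along z: steel plug of 13 mm diameter, 36 mm long, its lowest 7 mm tapering to 6 mm; steel collar of 24 mm diameter (36 to 41 mm up); round handle of 20 mm diameter (41 to 86 mm up)
- green_gauge_collar (a point): middle of the underside of the green gauge's collar, 36 mm above the plug's tip; in the rack it rests on the rack's top
- red_gauge: bystander: gauge of the same shape with RED handle in the rack's other hole. Origin: tip of its plug
- red_carton: bystander: red carton 62 x 62 x 20 mm lying on the table. Origin: centre of the underside
- yellow_carton: bystander: yellow carton 52 x 52 x 18 mm lying on the table. Origin: centre of the underside
- blue_carton: bystander: light blue carton 47 x 47 x 16 mm lying on the table. Origin: centre of the underside
- grease_tin: bystander: green tin, diameter 66, 50 mm high. Origin: centre of the underside
Mind the look-alikes: they are no part of the job. Several things have the shape of the green_gauge; the one meant has the colours described above.

How it is judged:
On the way, in this order (a step that is already met when the one before it is completed fails the run):
1. the blue bearing lies flat, fully home in the nest, and the fingers have let go of it (horizontal distance between blue_bearing_center and nest below 0.004 m and z of blue_bearing_center in the frame of nest below 0.0105 m and angle between the z axis of blue_bearing_center and the z axis of nest, either way round below 0.06 rad and contact force between the fingers and blue_bearing below 0.1 N), for 0.2 s.
2. the green gauge is down through the bearing's bore, its collar on the bearing (horizontal distance between blue_bearing_center and nest below 0.004 m and z of blue_bearing_center in the frame of nest below 0.0105 m and angle between the z axis of blue_bearing_center and the z axis of nest, either way round below 0.06 rad and z of green_gauge_collar in the frame of nest between 0.014 and 0.0195 m and horizontal distance between green_gauge and nest below 0.006 m and angle between green_gauge's own z axis and vertical below 0.1 rad), for 0.2 s.
At the end, for the whole second after the job is handed in: Both at rest. Blue bearing in the nest: within 4 mm of its axis, at most 2 mm higher than fully home, within 0.06 rad of flat. Green gauge through it: within 0.1 rad of upright, tip within 6 mm of the nest axis, collar at most 2.5 mm above the seated bearing's face (all of step 2 and linear speed of each of green_gauge, blue_bearing below 0.02 m/s); the robot touches nothing.
It fails at once if the black-sealed bearing is moved more than 30 mm (distance of black_bearing from where it was at the start of the episode above 0.03 m).
It fails at once if the red gauge is moved more than 30 mm (distance of red_gauge from where it was at the start of the episode above 0.03 m).
It fails at once if a carton is moved more than 30 mm (distance of any of red_carton, yellow_carton, blue_carton from where it was at the start of the episode above 0.03 m).
It fails at once if the grease tin is moved more than 30 mm (distance of grease_tin from where it was at the start of the episode above 0.03 m).
It also fails if it takes over 61 s, if anything falls off the work surface, if the arm or the gripper's body presses on something with over 40 N, if the wrist force passes 120 N, or if a joint passes its speed limit or range.

## Robot

A 6-joint arm with a two-finger parallel gripper is mounted at the origin on the work surface. World frame = base frame: x ahead of the robot, y to its left, z up, the work surface at z = 0. Lengths are in m, angles in rad, forces in N, time in s.
With the tool pointing down it reaches from about 0.275 to 1 m from the base axis. Payload 8.4 kg.
Tool frame: the origin (TCP) lies midway between the tips of the shut fingers; the grasp point (between the pads) lies 19 mm behind it; z points along the fingers, y is the direction in which the jaws open and shut (so a half turn about z gives the same grasp; the last joint's range is limited). The gripper opens to 85 mm and grips with 20 to 120 N. Pads are 22 mm wide; open, the fingers measure 114 mm over their backs; the gripper's body (76 mm by 85 mm) begins 54 mm behind the grasp point. The pads swing forward as they close: fully open they stand 13 mm farther back than shut.
Start: joints at [1.301, 0.353, 1.633, -0, 1.155, -0.002], TCP at [0.165, 0.603, 0.231] pointing down, gripper open.
Joint ranges: [-2.63, 2.63], [-0.92, 2.1], [0.06, 2.66], [-1.3, 4.44], [0, 2.69], [-3.02, 3.02]. Speed limits (rad/s): [2.22, 2.22, 2.79, 3.14, 3.14, 3.14].

## Interface

Orientations are given as a unit quaternion [w, x, y, z].
In Python, from plant import manip gives the robot as it stands.
- The arm moves only by the shell command python3 -m creep 'ROWS' [FORCE]. ROWS is a JSON object of lists of equal length, an entry for each row: "gripper": the closure, from 0 (fully open) to 1 (shut); "linear": the shift along the tool's x, y, z in cm, a list of three; "delta_rot": the turn, a rotation vector about the tool's x, y, z in degrees, a list of three. A call has 1 to 12 rows; each row is the pose to reach, as a shift and turn from the pose commanded when the call began, along the tool's axes at that moment; what a row does not reach only later rows make up. A row lasts 1/10 s, in which the tool goes at most 50 mm and 8.59 degrees, less where a joint would pass 70% of its speed; a pose out of reach is approached as far as the arm can. A call with a gripper value outside its range is refused whole. The fingers move at their own pace and stop on an object; FORCE is the grip in N (left out, the last holds). Time passes only in rows, so rows that repeat a pose let the fingers close. It gives the time, the measured TCP pose, the force and the opening at its end, in the units of the state.
- manip.get_obs(): the state, without advancing time (a new reading comes with each control period).
- manip.get_image(name): name is "side" or "top"; returns a dict with "pixels" (420x560x3 uint8, blue, green, red), "fovy" (degrees; the focal length in pixels is half the picture's height over the tangent of half this angle, whatever the lens; pixels are square), "cx", "cy" (the principal point, pixels), "dist_coeffs" ([k1, k2, p1, p2, k3] as OpenCV has them; the pictures are not rectified), "R" (3x3) and "t" (3): a world point X has camera coordinates R X + t. Camera axes: x right, y down, z forward; pixel columns grow to the right and rows downward; lengths in m; the calibration is good to about 2 mm. A picture is of the moment at which its call begins. There is no depth.
- manip.job_done(): hands the job in, once; it reports no verdict.
The state is a dict: "time_s": time; "joint_pos": joint angles; "joint_velocities": joint speeds; "joint_torque": joint torques, N m; "ee_pos": TCP position; "orientation": TCP orientation; "force": force on the tool from outside, world axes, zero at the start; "wrist_torque": the same for the moment, N m; "opening": finger opening in m.
Only numpy, scipy, OpenCV 4.12 (cv2) and the standard library are available. Lean on these libraries where they do the work, as an engineer would, in place of code of your own. Each camera call takes 0.05 s, during which the arm holds its last target.

## Working session

There is one attempt and no reset: what is moved stays moved. The work goes in short steps, Python scripts to look and compute and a shell command to move; the robot and the scene stay as the last step left them, time stands still between calls to the robot, and variables do not carry over. Pictures are saved under pics/ and viewed, and the job is handed in when it is done.

```bash
mkdir -p pics; cat > h.py <<'E'
import numpy as np,cv2,pickle
from plant import manip
def grab(n,tag):
    im=manip.get_image(n); pickle.dump(im,open(f'pics/{tag}.pkl','wb')); cv2.imwrite(f'pics/{tag}.png',im['pixels']); return im
def load(tag): return pickle.load(open(f'pics/{tag}.pkl','rb'))
def K(im):
    h,w=im['pixels'].shape[:2]; f=h/2/np.tan(np.radians(im['fovy'])/2)
    return np.array([[f,0,im['cx']],[0,f,im['cy']],[0,0,1.]])
def ray(im,uv):
    p=cv2.undistortPoints(np.array([[uv]],float),K(im),np.array(im['dist_coeffs'],float))[0,0]
    R=np.array(im['R']);t=np.array(im['t'])
    return -R.T@t, R.T@np.array([p[0],p[1],1.])
def onz(im,uv,z):
    o,d=ray(im,uv); return o+d*(z-o[2])/d[2]
def proj(im,X):
    R=np.array(im['R']);rv=cv2.Rodrigues(R)[0]
    return cv2.projectPoints(np.array([X],float),rv,np.array(im['t'],float),K(im),np.array(im['dist_coeffs'],float))[0][0,0]
def tri(a,ua,b,ub):
    o1,d1=ray(a,ua);o2,d2=ray(b,ub)
    s=np.linalg.lstsq(np.c_[d1,-d2],o2-o1,rcond=None)[0]
    p,q=o1+s[0]*d1,o2+s[1]*d2
    return (p+q)/2,np.linalg.norm(p-q)
E
python3 - <<'E'
from h import *
for n in('top','side'):
    im=grab(n,n+'0'); print(n,im['fovy'],im['cx'],im['cy'],im['dist_coeffs'],-np.array(im['R']).T@im['t'])
print(manip.get_obs())
E
```

```text
top 53.09264129712355 283.7946560315562 204.20548710767326 [-0.02622077  0.          0.          0.          0.        ] [ 0.353996   -0.00261815  1.27776108]
side 50.03573804353895 274.51883030817237 203.6933958286339 [0.03463462 0.         0.         0.         0.        ] [ 0.03152753 -0.56951036  0.88758465]
{'time_s': 0.1, 'joint_pos': array([ 1.30060399e+00,  3.53571179e-01,  1.63404759e+00, -1.91629390e-05,
        1.15519204e+00, -2.41001687e-03]), 'joint_velocities': array([ 0.00109983, -0.00092987, -0.00360382, -0.00047148,  0.00039763,
        0.00077407]), 'joint_torque': array([-1.83245516e-03, -6.06361413e+01, -3.42819536e+01, -5.84434201e-05,
        4.04788821e-03,  9.50271840e-06]), 'ee_pos': array([0.16527143, 0.60231993, 0.23064678]), 'orientation': array([-7.40787304e-05,  1.33487614e-01,  9.91050294e-01, -6.04617483e-04]), 'force': array([-0.28244195, -0.55167948, -0.33587707]), 'wrist_torque': array([-0.0004343 ,  0.0223226 ,  0.04949714]), 'opening': 0.08524601666671323}
```

View pics/top0.png

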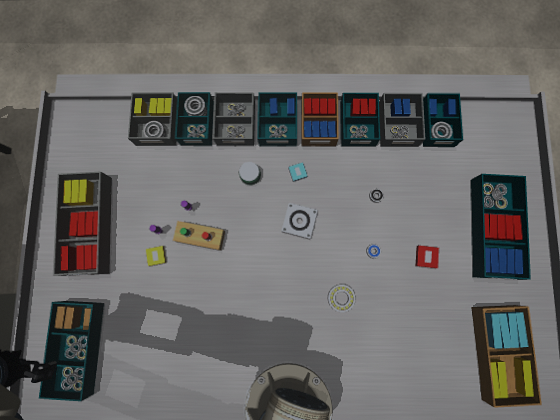

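View pics/side0.png

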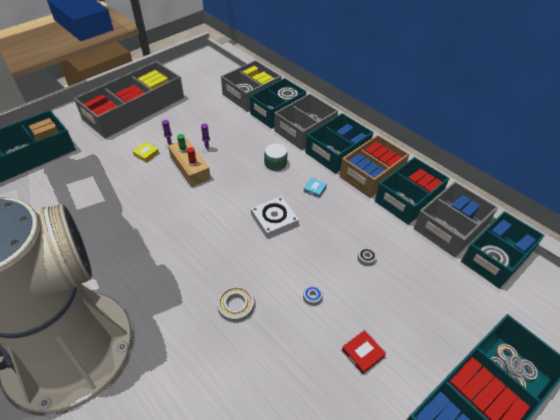

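Candidates: the blue-sealed bearing at top (373,251), the black-sealed one at (376,196), and a large pale ring at (342,297). The green gauge is at (185,231), the red one at (207,236), and purple pegs at (187,205) and (155,229). By description I choose (373,251) and (185,231), and I'll check both in close crops.

```bash
python3 - <<'E'
from h import *
T=load('top0')['pixels'];S=load('side0')['pixels']
def c(I,x,y,r=32): return cv2.resize(I[y-r:y+r,x-r:x+r],(260,260),interpolation=cv2.INTER_CUBIC)
cv2.imwrite('pics/crop0.png',np.vstack([np.hstack([c(T,373,251,20),c(T,195,232,36),c(T,300,220)]),np.hstack([c(S,313,295,20),c(S,190,155,36),c(S,274,215)])]))
E
```

```text
(no output)
```

View pics/crop0.png

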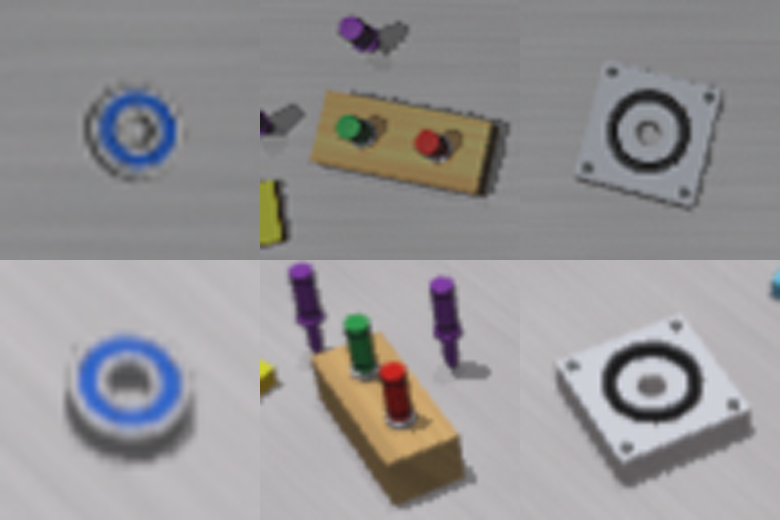

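The crops confirm the choice: a bearing with a blue annulus and light steel rings, and a green handle in the rack next to a red one. The fixture's black ring is clear in both views. Now I'll measure.

```bash
cat > m.py <<'E'
from h import *
def blob(I,mask,x,y,r):
    m=np.zeros(mask.shape,np.uint8); m[y-r:y+r,x-r:x+r]=mask[y-r:y+r,x-r:x+r]*255
    cs,_=cv2.findContours(m,cv2.RETR_EXTERNAL,cv2.CHAIN_APPROX_NONE)
    return max(cs,key=cv2.contourArea)
def masks(I):
    h=cv2.cvtColor(I,cv2.COLOR_BGR2HSV);H,S,V=[h[...,i].astype(int) for i in range(3)]
    return dict(blue=(H>100)&(H<130)&(S>110)&(V>60),black=(V<75),green=(H>50)&(H<90)&(S>100)&(V>50),greentop=(H>50)&(H<90)&(S>100)&(V>110),red=((H<8)|(H>172))&(S>130)&(V>50),redtop=((H<8)|(H>172))&(S>130)&(V>150),purple=(H>130)&(H<160)&(S>80))
E
python3 - <<'E'
from m import *
T=load('top0');S=load('side0');mt=masks(T['pixels']);ms=masks(S['pixels'])
def do(n,k,pt,ps,r,z):
    out=[]
    for im,mm,p in((T,mt,pt),(S,ms,ps)):
        c=blob(im['pixels'],mm[k],*p,r); e=cv2.fitEllipse(c); x,y,w,h=cv2.boundingRect(c)
        out.append(e[0]); print(n,np.round(e[0],1),np.round(e[1],1),(x,y,w,h),'onz',onz(im,e[0],z).round(4))
    p,g=tri(T,out[0],S,out[1]); print('  tri',p.round(4),'gap',round(g,4))
do('blue','blue',(373,251),(313,295),14,.017)
do('nest','black',(300,220),(274,214),18,.031)
do('green','greentop',(185,231),(182,137),11,.095)
do('greenall','green',(185,231),(182,141),14,.07)
do('red','redtop',(206,236),(191,150),9,.095)
do('pur1','purple',(187,205),(205,130),14,.09)
do('pur2','purple',(155,229),(167,128),14,.09)
I=T['pixels'];h=cv2.cvtColor(I,cv2.COLOR_BGR2HSV)
wood=(h[...,0]>8)&(h[...,0]<25)&(h[...,1]>90)&(h[...,2]>110)
c=blob(I,wood,200,235,36);r=cv2.minAreaRect(c);b=cv2.boxPoints(r);print('wood',r);print([onz(T,q,.045)[:2].round(3).tolist() for q in b])
E
```

```text
blue [373.8 250.4] [10.4 11. ] (368, 245, 12, 12) onz [ 0.448  -0.2504  0.017 ]
blue [312.5 293.2] [12.1 14.9] (305, 287, 16, 13) onz [ 0.4493 -0.2523  0.017 ]
  tri [ 0.4489 -0.2513  0.0158] gap 0.0021
nest [299.4 219.8] [19.  19.3] (290, 210, 20, 20) onz [ 0.5372 -0.028   0.031 ]
nest [274.2 212.7] [17.9 22.9] (263, 204, 23, 19) onz [ 0.5364 -0.0321  0.031 ]
  tri [ 0.5386 -0.0285  0.026 ] gap 0.0017
green [182.6 230.7] [5.1 5.4] (180, 228, 6, 6) onz [0.4945 0.3053 0.095 ]
green [180.3 135.6] [3.3 5.5] (178, 134, 6, 4) onz [0.4958 0.3026 0.095 ]
  tri [0.4958 0.3052 0.0933] gap 0.0025
greenall [183.1 230.8] [5.7 6.3] (180, 228, 7, 7) onz [0.4972 0.3104 0.07  ]
greenall [181.2 140.9] [ 5.  16.6] (178, 134, 7, 16) onz [0.4993 0.3094 0.07  ]
  tri [0.4982 0.3097 0.0703] gap 0.0023Traceback (most recent call last):
  File "<stdin>", line 13, in <module>
  File "<stdin>", line 6, in do
  File "m.py", line 5, in blob
    return max(cs,key=cv2.contourArea)
ValueError: max() iterable argument is empty
```

```bash
cat > m2.py <<'E'
from m import *
def wcen(im,wt,x,y,r):
    w=wt[y-r:y+r,x-r:x+r].astype(float); yy,xx=np.mgrid[y-r:y+r,x-r:x+r]
    return np.array([(w*xx).sum(),(w*yy).sum()])/w.sum()
E
python3 - <<'E'
from m2 import *
T=load('top0');S=load('side0');mt=masks(T['pixels']);ms=masks(S['pixels'])
def one(n,im,mm,k,p,r,z):
    try: c=blob(im['pixels'],mm[k],*p,r); m=cv2.moments(c); u=(m['m10']/m['m00'],m['m01']/m['m00']); print(n,np.round(u,1),cv2.boundingRect(c),onz(im,u,z).round(4)); return u
    except Exception as e: print(n,e)
one('redT',T,mt,'red',(206,236),9,.095);one('redS',S,ms,'redtop',(191,150),9,.095)
one('p1T',T,mt,'purple',(187,205),14,.09);one('p1S',S,ms,'purple',(205,130),14,.06)
one('p2T',T,mt,'purple',(155,229),14,.09);one('p2S',S,ms,'purple',(167,128),14,.06)
I=T['pixels'];h=cv2.cvtColor(I,cv2.COLOR_BGR2HSV)
wood=(h[...,0]>8)&(h[...,0]<25)&(h[...,1]>90)&(h[...,2]>110)
c=blob(I,wood,200,235,36);r=cv2.minAreaRect(c);b=cv2.boxPoints(r);print('wood',r);print([onz(T,q,.045)[:2].round(3).tolist() for q in b])
g=cv2.cvtColor(I,cv2.COLOR_BGR2GRAY)
print(g[208:232,288:312])
# weighted ring centre
w=np.clip(150-g.astype(float),0,100); yy,xx=np.mgrid[:420,:560]; d=np.hypot(xx-299.4,yy-219.8); w[(d<5)|(d>12)]=0
u=wcen(T,w,300,220,14);print('nest top w',u,onz(T,u,.031))
# bearing both
for k in(T,S):
  p=(374,250) if k is T else (312,293)
  hh=cv2.cvtColor(k['pixels'],cv2.COLOR_BGR2HSV).astype(float); bb=k['pixels'].astype(float); w=np.clip(bb[...,0]-bb[...,2]-25,0,None)
  u=wcen(k,w,*p,13);print('blue w',u,onz(k,u,.017))
E
```

```text
redT [205. 235.] (202, 232, 7, 7) [0.4825 0.2406 0.095 ]
redS [190.2 149. ] (187, 147, 7, 5) [0.4838 0.2398 0.095 ]
p1T [184.  203.5] (181, 201, 7, 6) [0.5742 0.3064 0.09  ]
p1S [204.7 132.9] (201, 124, 8, 20) [0.5753 0.3048 0.06  ]
p2T [152.6 227.7] (150, 225, 6, 7) [0.5032 0.3936 0.09  ]
p2S [166.3 129.3] (162, 120, 9, 22) [0.5026 0.391  0.06  ]
wood ((197.51922607421875, 234.9038543701172), (46.47952651977539, 20.003847122192383), 11.309932708740234)
[[0.472, 0.346], [0.531, 0.338], [0.504, 0.2], [0.446, 0.21]]
[[147 148 148 148 147 148 148 148 149 149 149 150 150 150 148 148 148 148
  148 149 148 141 127 136]
 [148 147 148 147 147 148 149 151 142 138 135 134 134 137 142 149 150 148
  148 148 148 148 149 149]
 [148 147 147 147 149 151 143 135  98  81  63  52  54  74 100 126 138 147
  150 149 147 148 148 148]
 [147 147 147 149 145 137  99  52  38  37  38  37  38  38  38  46  75 123
  147 149 148 147 148 148]
 [148 148 149 147 118  71  43  36  36  46  50  49  49  41  37  37  38  45
  118 147 150 148 147 147]
 [147 148 151 126  67  37  36  45  79 103 108 107 108  99  75  43  35  39
 
[... 1367 characters left out ...]
2  35  60  90 125 134 134 109  79  44  37  39
   39 115 147 150 148 148]
 [147 148 149 152 125  83  52  42  42  39  33  31  32  31  38  40  47  80
   91 138 151 147 148 148]
 [147 148 148 149 152 135 107  80  53  46  41  39  39  42  56  67  93 143
  153 149 148 147 147 149]
 [148 148 147 147 148 150 153 135 104  95  92  89  89  91 109 123 146 150
  149 148 148 148 148 151]
 [150 149 149 148 148 148 149 150 151 152 154 153 153 154 151 150 149 148
  147 147 148 147 149 147]]
nest top w [299.35116765 219.69809457] [ 0.53739358 -0.0279064   0.031     ]
blue w [373.80790838 250.44079516] [ 0.44796776 -0.25044971  0.017     ]
blue w [312.43547705 293.350751  ] [ 0.44896302 -0.25248643  0.017     ]
```

```bash
cat > go.py <<'E'
import sys
from h import *
from scipy.spatial.transform import Rotation as Ro
def st(): 
    o=manip.get_obs(); q=o['orientation']; return o,Ro.from_quat([q[1],q[2],q[3],q[0]])
def to(p,jaw=None):
    o,R=st(); print('t',o['time_s'],'pos',o['ee_pos'].round(4),'F',o['force'].round(1),'open',round(o['opening'],4),'j',o['joint_pos'].round(2))
    print('shift cm',(R.inv().apply(np.array(p)-o['ee_pos'])*100).round(2))
    m=R.as_matrix(); print('jaw deg',np.degrees(np.arctan2(m[1,1],m[0,1])).round(2),'tilt',m[:,2].round(4))
    if jaw is not None:
        x,y=np.cos(np.radians(jaw)),np.sin(np.radians(jaw)); Y=np.array([x,y,0]);Z=np.array([0,0,-1.]);X=np.cross(Y,Z)
        print('rot deg',np.degrees((R.inv()*Ro.from_matrix(np.c_[X,Y,Z])).as_rotvec()).round(2))
if __name__=='__main__': to([float(a) for a in sys.argv[1:4]],float(sys.argv[4]) if len(sys.argv)>4 else None)
E
python3 go.py .4484 -.2514 .10 -11
```

```text
t 0.1 pos [0.1653 0.6023 0.2306] F [-0.3 -0.6 -0.3] open 0.0852 j [ 1.3   0.35  1.63 -0.    1.16 -0.  ]
shift cm [-49.89 -74.82  13.16]
jaw deg 74.66 tilt [-3.0e-04 -1.2e-03 -1.0e+00]
rot deg [-6.000e-02  5.000e-02  8.566e+01]
```

```bash
python3 -m creep '{"gripper":[0,0,0,0,0.2,0.2,0.2,0.2,0.2,0.2,0.2,0.2],"linear":[[-2.5,-3.8,0],[-5,-7.5,0],[-7.5,-11.3,0],[-10,-15,0],[-12.5,-18.7,1],[-15,-22.5,2],[-17.5,-26.2,3],[-20,-30,4],[-22.5,-33.8,5],[-25,-37.5,5],[-27.5,-41.2,5],[-30,-45,5]],"delta_rot":[[0,0,5],[0,0,10],[0,0,16],[0,0,23],[0,0,30],[0,0,37],[0,0,45],[0,0,53],[0,0,61],[0,0,69],[0,0,77],[0,0,85.6]]}' 50; python3 go.py .4484 -.2514 .10 -11
```

```text
time_s: 1.3
ee_pos: [0.3357, 0.0877, 0.1813]
orientation: [0.0, 0.773, 0.634, 0.0]
force: [0.8, 0.6, 1.1]
opening: 0.0687
t 1.3 pos [0.3357 0.0877 0.1813] F [0.8 0.6 1.1] open 0.0687 j [ 0.25 -0.03  2.23  0.    0.94  0.45]
shift cm [-31.06  17.67   8.13]
jaw deg -11.25 tilt [ 3.e-04  1.e-04 -1.e+00]
rot deg [ 0.02 -0.01 -0.25]
```

```bash
python3 -m creep '{"gripper":[0.25,0.25,0.25,0.25,0.3,0.3,0.3,0.3,0.3,0.3,0.3],"linear":[[-4,2.3,1],[-8,4.6,2],[-12,6.9,3],[-16,9.1,4],[-20,11.4,5],[-24,13.7,6],[-27,15.4,7],[-29.5,16.8,8],[-31,17.7,8.1],[-31,17.7,8.1],[-31,17.7,8.1]],"delta_rot":[[0,0,0],[0,0,0],[0,0,0],[0,0,0],[0,0,0],[0,0,0],[0,0,0],[0,0,0],[0,0,0],[0,0,0],[0,0,0]]}'; python3 go.py .4484 -.2514 .006 -11; python3 -c "
from h import *
grab('top','top1');grab('side','side1')
T=load('top1')['pixels'];S=load('side1')['pixels']
cv2.imwrite('pics/c1.png',np.hstack([cv2.resize(T[200:300,320:420],(400,400)),cv2.resize(S[230:340,250:360],(400,400))]))"
```

```text
time_s: 2.4
ee_pos: [0.4502, -0.248, 0.1004]
orientation: [-0.0, 0.771, 0.636, -0.0]
force: [0.3, 0.1, 0.4]
opening: 0.0599
t 2.4 pos [ 0.4502 -0.248   0.1004] F [0.3 0.1 0.4] open 0.0599 j [-0.51  0.35  1.98  0.    0.81 -0.32]
shift cm [-0.37 -0.1   9.44]
jaw deg -10.96 tilt [-6.e-04  6.e-04 -1.e+00]
rot deg [-0.04 -0.03  0.04]
```

View pics/c1.png

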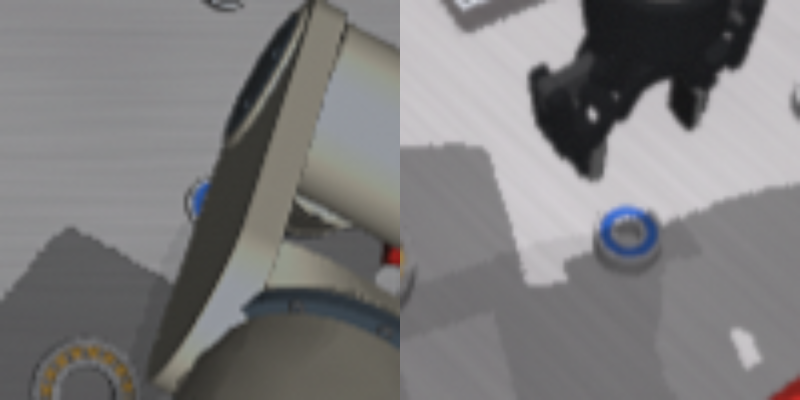

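The side view shows the open fingers above the bearing at about (313,294). The top view has it half hidden by the wrist. I'll descend in two stages.

```bash
python3 -m creep '{"gripper":[0.3,0.3,0.3,0.3,0.3],"linear":[[-0.2,0,3],[-0.4,-0.1,6],[-0.4,-0.1,7.5],[-0.4,-0.1,7.5],[-0.4,-0.1,7.5]],"delta_rot":[[0,0,0],[0,0,0],[0,0,0],[0,0,0],[0,0,0]]}'; python3 go.py .4484 -.2514 .006 -11; python3 -c "
from h import *
grab('side','side2')
S=load('side2')['pixels']
cv2.imwrite('pics/c2.png',cv2.resize(S[230:340,250:360],(600,600)))"
```

```text
time_s: 3.0
ee_pos: [0.4489, -0.2516, 0.0259]
orientation: [-0.0, 0.771, 0.637, 0.0]
force: [0.5, 0.4, -0.1]
opening: 0.0595
t 3.0 pos [ 0.4489 -0.2516  0.0259] F [ 0.5  0.4 -0.1] open 0.0595 j [-0.51  0.48  2.01  0.    0.65 -0.32]
shift cm [ 0.01 -0.06  1.99]
jaw deg -10.89 tilt [-1.e-04  1.e-04 -1.e+00]
rot deg [-0.   -0.    0.11]
```

View pics/c2.png

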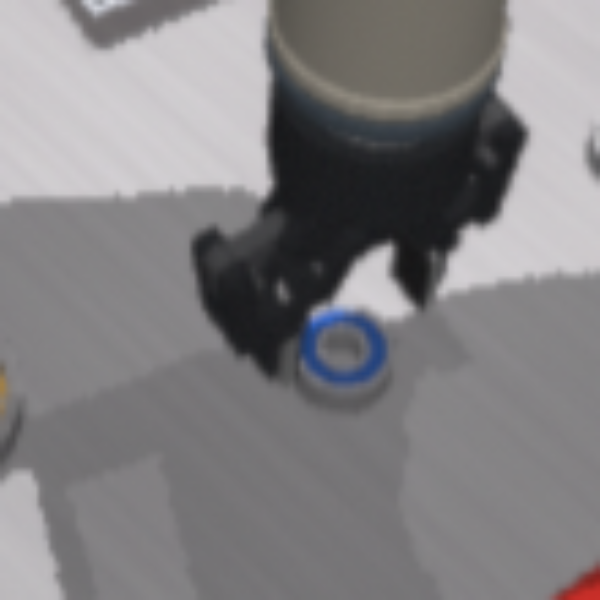

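The fingers straddle the bearing, left tip near crop (275,375) and bearing at (343,350). I'll go down 2 cm and close.

```bash
python3 -m creep '{"gripper":[0.3,0.3,0.3,0.45,0.6,0.8,0.8,0.8,0.8],"linear":[[0,0,1],[0,0,2],[0,0,2],[0,0,2],[0,0,2],[0,0,2],[0,0,2],[0,0,2],[0,0,2]],"delta_rot":[[0,0,0],[0,0,0],[0,0,0],[0,0,0],[0,0,0],[0,0,0],[0,0,0],[0,0,0],[0,0,0]]}' 50; python3 go.py .4484 -.2514 .006 -11
```

```text
time_s: 3.95
ee_pos: [0.4488, -0.2523, 0.0055]
orientation: [-0.0, 0.771, 0.637, -0.0]
force: [-2.9, 1.5, 6.0]
opening: 0.0402
t 3.95 pos [ 0.4488 -0.2523  0.0055] F [-2.9  1.5  6. ] open 0.0402 j [-0.52  0.52  2.02 -0.    0.61 -0.32]
shift cm [ 0.08 -0.06 -0.05]
jaw deg -10.94 tilt [-0.  0. -1.]
rot deg [-0.    0.    0.06]
```

```bash
python3 -m creep '{"gripper":[0.8,0.8,0.8,0.8],"linear":[[0,0,-3],[0,0,-6],[0,0,-7],[0,0,-7]],"delta_rot":[[0,0,0],[0,0,0],[0,0,0],[0,0,0]]}'; python3 go.py .538 -.029 .075 -11;python3 -c "
from h import *
grab('side','side3')
S=load('side3')['pixels']
cv2.imwrite('pics/c3.png',cv2.resize(S[200:330,250:380],(600,600)))"
```

```text
time_s: 4.35
ee_pos: [0.4499, -0.2529, 0.0765]
orientation: [0.002, 0.771, 0.636, 0.001]
force: [-0.4, 0.1, -0.5]
opening: 0.0406
t 4.35 pos [ 0.4499 -0.2529  0.0765] F [-0.4  0.1 -0.5] open 0.0406 j [-0.52  0.39  1.99  0.    0.75 -0.32]
shift cm [23.65  4.4   0.14]
jaw deg -10.94 tilt [ 0.0028 -0.0016 -1.    ]
rot deg [0.18 0.06 0.06]
```

View pics/c3.png

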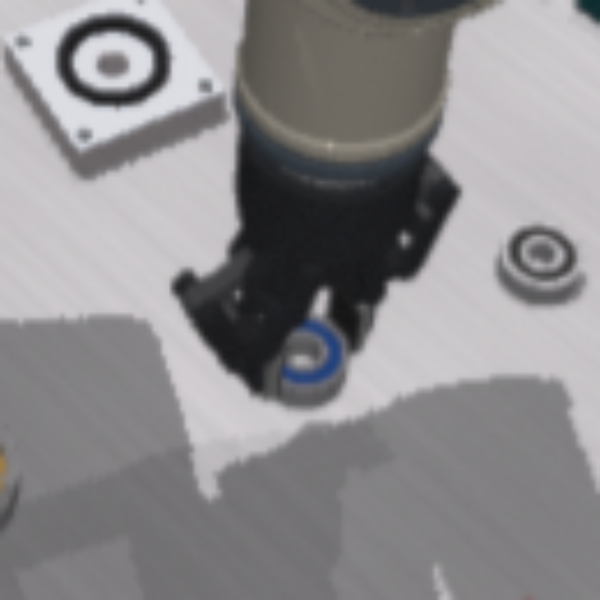

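The bearing is held flat, seal at crop (308,352), the black bearing untouched at (543,260). On to the nest.

```bash
python3 -m creep '{"gripper":[0.8,0.8,0.8,0.8,0.8,0.8,0.8,0.8,0.8],"linear":[[3,0.6,0],[7,1.3,0],[11,2,0],[15,2.8,0],[19,3.5,0],[22,4.1,0],[23.6,4.4,0],[23.6,4.4,0],[23.6,4.4,0]],"delta_rot":[[0,0,0],[0,0,0],[0,0,0],[0,0,0],[0,0,0],[0,0,0],[0,0,0],[0,0,0],[0,0,0]]}'; python3 go.py .538 -.029 .075 -11;python3 -c "
from h import *
grab('side','side4');grab('top','top4')
S=load('side4')['pixels'];T=load('top4')['pixels']
cv2.imwrite('pics/c4.png',np.hstack([cv2.resize(S[150:260,220:330],(400,400)),cv2.resize(T[170:270,250:350],(400,400))]))"
```

```text
time_s: 5.3
ee_pos: [0.5359, -0.0293, 0.0743]
orientation: [-0.001, 0.771, 0.637, -0.001]
force: [-0.2, -0.7, -1.1]
opening: 0.0402
t 5.3 pos [ 0.5359 -0.0293  0.0743] F [-0.2 -0.7 -1.1] open 0.0402 j [-0.06  0.42  1.94 -0.    0.77  0.13]
shift cm [ 0.06  0.2  -0.07]
jaw deg -10.9 tilt [-1.9e-03 -2.0e-04 -1.0e+00]
rot deg [-0.1   0.03  0.1 ]
```

View pics/c4.png

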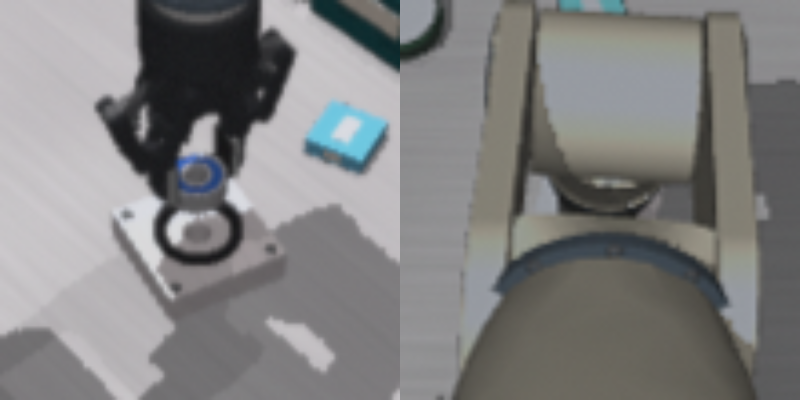

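The side view shows the bearing held over the nest: seal at crop (200,172), nest ring at (198,232). I'll measure both in the side camera, using the plate's four screw heads for the nest centre.

```bash
python3 - <<'E'
from m2 import *
S=load('side0');T=load('top0');s=260/64
H=[(572,372),(676,325),(733,405),(628,448)]
H=[(242+(x-520)/s,183+(y-260)/s) for x,y in H]
Ht=[(612,72),(709,97),(685,193),(587,168)]
Ht=[(268+(x-520)/s,188+y/s) for x,y in Ht]
for im,L in((S,H),(T,Ht)):
    g=cv2.cvtColor(im['pixels'],cv2.COLOR_BGR2GRAY).astype(float);P=[]
    for x,y in L:
        x,y=int(round(x-.5)),int(round(y-.5)); w=np.clip(np.median(g[y-4:y+5,x-4:x+5])-12-g,0,None)
        u=wcen(im,w,x,y,3); P.append(onz(im,u,.024)[:2])
    P=np.array(P);print(P.round(4).tolist(),'mean',P.mean(0).round(4),np.linalg.norm(P-np.roll(P,1,0),axis=1).round(4))
# dark ring in side0: dark pixel outer ellipse; inner too
g=cv2.cvtColor(S['pixels'],cv2.COLOR_BGR2GRAY)
m=(g<95).astype(np.uint8)*255; M=np.zeros_like(m); M[200:228,258:292]=m[200:228,258:292]
cs,h=cv2.findContours(M,cv2.RETR_CCOMP,cv2.CHAIN_APPROX_NONE)
for c,hh in zip(cs,h[0]):
    if len(c)>15: e=cv2.fitEllipse(c);print(hh[3],np.round(e[0],2),np.round(e[1],1),onz(S,e[0],.031).round(4))
S4=load('side4');b=S4['pixels'].astype(float); w=((b[...,0]-b[...,2])>35)*1.
c=blob(S4['pixels'],w>0,275,197,12);e=cv2.fitEllipse(c);print('seal',e,onz(S4,e[0],.0858))
w2=np.clip(b[...,0]-b[...,2]-25,0,None);u=wcen(S4,w2,275,197,12);print(u,onz(S4,u,.0858))
E
```

```text
[[0.5066, 0.0153], [0.5841, -0.0025], [0.5653, -0.0749], [0.4923, -0.0566]] mean [ 0.5371 -0.0296] [0.0733 0.0795 0.0748 0.0753]
[[0.5823, -0.0005], [0.564, -0.0727], [0.4921, -0.0538], [0.5099, 0.0178]] mean [ 0.5371 -0.0273] [0.0747 0.0745 0.0743 0.0738]
-1 [274.17 212.88] [18.5 23.5] [ 0.536  -0.0325  0.031 ]
2 [274.01 213.04] [14.4 18.9] [ 0.5354 -0.0326  0.031 ]
seal ((273.7306823730469, 197.39015197753906), (9.16372013092041, 12.035430908203125), 99.06925964355469) [ 0.53642292 -0.02962313  0.0858    ]
[274.44400145 196.88981515] [ 0.53882435 -0.02956265  0.0858    ]
```

Both estimates put the bearing within about 1.5 mm of the nest axis, and the mouth allows 3.5 mm. I'll correct by 1 mm along the jaw axis and lower it.

```bash
python3 -m creep '{"gripper":[0.8,0.8,0.8,0.8,0.8,0.8,0.8,0.8],"linear":[[0.05,0.12,0.5],[0.05,0.12,1.5],[0.05,0.12,2.5],[0.05,0.12,3.2],[0.05,0.12,3.6],[0.05,0.12,4.0],[0.05,0.12,4.2],[0.05,0.12,4.2]],"delta_rot":[[0,0,0],[0,0,0],[0,0,0],[0,0,0],[0,0,0],[0,0,0],[0,0,0],[0,0,0]]}'; python3 go.py .5375 -.0287 .030 -11;python3 -c "
from h import *
grab('side','side5')
S=load('side5')['pixels']
cv2.imwrite('pics/c5.png',cv2.resize(S[160:250,230:320],(600,600),interpolation=2))"
```

```text
time_s: 6.2
ee_pos: [0.538, -0.0286, 0.0331]
orientation: [-0.0, 0.771, 0.637, -0.0]
force: [0.5, -0.5, 0.2]
opening: 0.0404
t 6.2 pos [ 0.538  -0.0286  0.0331] F [ 0.5 -0.5  0.2] open 0.0404 j [-0.06  0.49  1.96 -0.    0.69  0.13]
shift cm [-0.02 -0.05  0.31]
jaw deg -10.93 tilt [-2.e-04  0.e+00 -1.e+00]
rot deg [-0.01  0.    0.07]
```

View pics/c5.png

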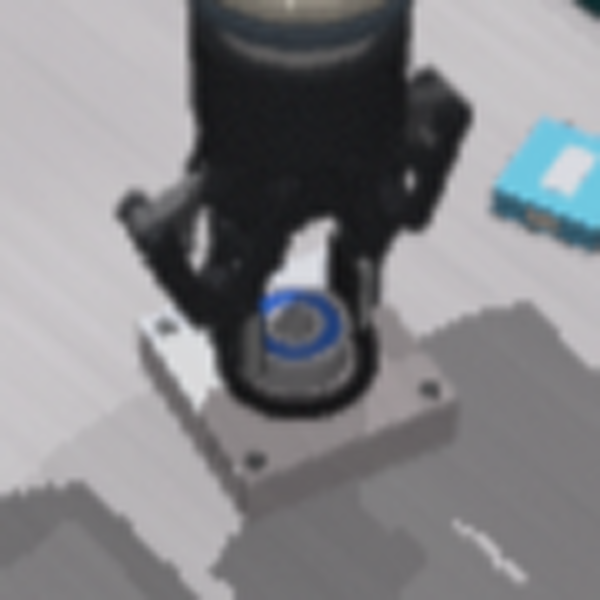

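The bearing is inside the ring with no contact force. I'll lower 2.4 mm more, then let go.

```bash
python3 -m creep '{"gripper":[0.8,0.8,0.8],"linear":[[0,-0.03,0.1],[0,-0.03,0.24],[0,-0.03,0.24]],"delta_rot":[[0,0,0],[0,0,0],[0,0,0]]}'; python3 -m creep '{"gripper":[0.4,0.3,0.3,0.3],"linear":[[0,0,0],[0,0,0],[0,0,0],[0,0,0]],"delta_rot":[[0,0,0],[0,0,0],[0,0,0],[0,0,0]]}'; python3 -m creep '{"gripper":[0.3,0.3,0.3,0.3,0.3,0.3,0.3],"linear":[[0,0,-2],[0,0,-6],[0,0,-9],[4,0,-12],[8,0,-12],[13,0,-12],[18,0,-12]],"delta_rot":[[0,0,0],[0,0,0],[0,0,0],[0,0,0],[0,0,0],[0,0,0],[0,0,0]]}'
python3 go.py .4955 .304 .15 -11;python3 -c "
from h import *
grab('side','side6');grab('top','top6')
S=load('side6')['pixels'];T=load('top6')['pixels']
cv2.imwrite('pics/c6.png',np.hstack([cv2.resize(S[160:250,230:320],(400,400),interpolation=2),cv2.resize(T[180:260,260:340],(400,400),interpolation=2)]))"
```

```text
time_s: 6.55
ee_pos: [0.5378, -0.0286, 0.0309]
orientation: [0.0, 0.771, 0.636, 0.0]
force: [0.2, 0.1, -0.7]
opening: 0.04
time_s: 6.95
ee_pos: [0.5379, -0.0286, 0.0309]
orientation: [0.0, 0.771, 0.636, 0.0]
force: [-0.0, -0.9, 0.1]
opening: 0.0597
time_s: 7.65
ee_pos: [0.5723, 0.1497, 0.1515]
orientation: [0.0, 0.772, 0.636, 0.0]
force: [0.9, -0.5, -0.2]
opening: 0.0598
t 7.65 pos [0.5723 0.1497 0.1515] F [ 0.9 -0.5 -0.2] open 0.0598 j [ 0.25  0.39  1.78 -0.    0.97  0.45]
shift cm [ 13.69 -10.48   0.15]
jaw deg -10.99 tilt [ 1.1e-03  2.0e-04 -1.0e+00]
rot deg [ 0.06 -0.02  0.01]
```

View pics/c6.png

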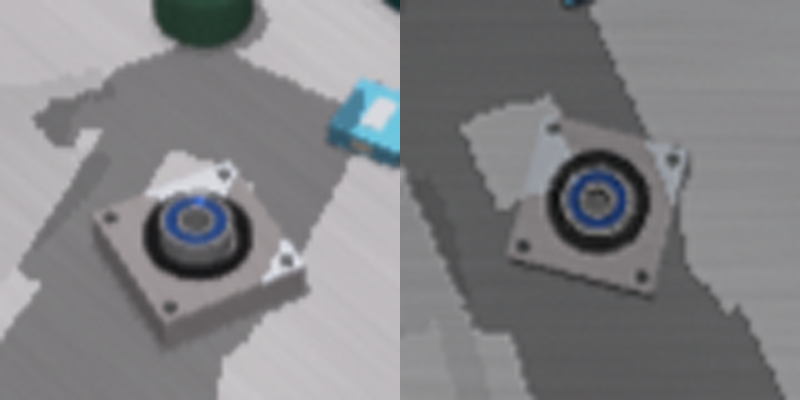

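Both views show the bearing sitting flat and centred in the nest, seal at side crop (197,220) and top crop (597,200). Next I'll check its height and position numerically.

```bash
python3 - <<'E'
from m2 import *
T=load('top6');S=load('side6');us=[]
for im,p in((T,(379-260+260,0)),(S,(0,0))):
    b=im['pixels'].astype(float); w=np.clip(b[...,0]-b[...,2]-20,0,None)
    x,y=(299,220) if im is T else (274,209)
    u=wcen(im,w,x,y,11); us.append(u); print(u.round(2),onz(im,u,.041).round(4))
    c=blob(im['pixels'],w>15,x,y,11);e=cv2.fitEllipse(c);print(e, onz(im,e[0],.041).round(4))
print(tri(T,us[0],S,us[1]))
g=cv2.cvtColor(T['pixels'],cv2.COLOR_BGR2GRAY).astype(float)
E
```

```text
[299.15 219.45] [ 0.5367 -0.0271  0.041 ]
((299.10064697265625, 219.5), (10.26562786102295, 10.854181289672852), 0.0) [ 0.5365 -0.027   0.041 ]
[273.71 208.92] [ 0.5381 -0.0283  0.041 ]
((273.6570129394531, 209.051025390625), (9.941374778747559, 13.330545425415039), 90.49768829345703) [ 0.5377 -0.0286  0.041 ]
(array([ 0.53751801, -0.0276307 ,  0.04057561]), np.float64(0.0018778753232899543))
```

The seal height triangulates to 40.6 mm against 41 expected, so the bearing is home and released. Next, the green gauge.

```bash
python3 -m creep '{"gripper":[0.4,0.4,0.4,0.4,0.4,0.4,0.4],"linear":[[4,-3,0],[8,-6,0],[11,-8.5,0],[13,-10,0],[13.7,-10.5,0],[13.7,-10.5,0],[13.7,-10.5,0]],"delta_rot":[[0,0,0],[0,0,0],[0,0,0],[0,0,0],[0,0,0],[0,0,0],[0,0,0]]}'; python3 go.py .4952 .304 .058 -11;python3 -c "
from h import *
grab('side','side7');grab('top','top7')
S=load('side7')['pixels'];T=load('top7')['pixels']
cv2.imwrite('pics/c7.png',np.hstack([cv2.resize(S[90:200,130:240],(400,400),interpolation=2),cv2.resize(T[180:280,140:240],(400,400),interpolation=2)]))"
```

```text
time_s: 8.45
ee_pos: [0.4952, 0.3017, 0.1508]
orientation: [0.0, 0.771, 0.636, -0.0]
force: [0.1, -0.4, -0.1]
opening: 0.0512
t 8.45 pos [0.4952 0.3017 0.1508] F [ 0.1 -0.4 -0.1] open 0.0512 j [ 0.54  0.37  1.8  -0.    0.97  0.74]
shift cm [ 0.23 -0.05  9.28]
jaw deg -10.95 tilt [ 1.e-04 -5.e-04 -1.e+00]
rot deg [0.01 0.03 0.05]
```

View pics/c7.png

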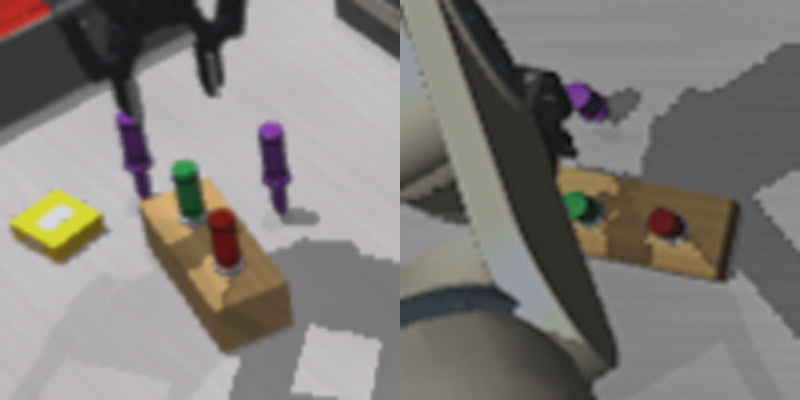

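The gripper is above the green handle (side crop (187,190)), with the red one clear at (225,240). I'll descend.

```bash
python3 -m creep '{"gripper":[0.4,0.4,0.4,0.4,0.4],"linear":[[0.1,0,2],[0.2,-0.05,4.5],[0.2,-0.05,7],[0.2,-0.05,8],[0.2,-0.05,8]],"delta_rot":[[0,0,0],[0,0,0],[0,0,0],[0,0,0],[0,0,0]]}'; python3 go.py .4952 .304 .058 -11;python3 -c "
from h import *
grab('side','side8')
S=load('side8')['pixels']
cv2.imwrite('pics/c8.png',cv2.resize(S[90:200,130:240],(600,600),interpolation=2))"
```

```text
time_s: 9.05
ee_pos: [0.4942, 0.3033, 0.0696]
orientation: [-0.0, 0.772, 0.636, -0.001]
force: [0.1, -0.2, -0.2]
opening: 0.051
t 9.05 pos [0.4942 0.3033 0.0696] F [ 0.1 -0.2 -0.2] open 0.051 j [ 0.55  0.48  1.85 -0.    0.81  0.74]
shift cm [0.09 0.08 1.16]
jaw deg -11.0 tilt [-0.0024 -0.0016 -1.    ]
rot deg [-0.12  0.12  0.  ]
```

View pics/c8.png

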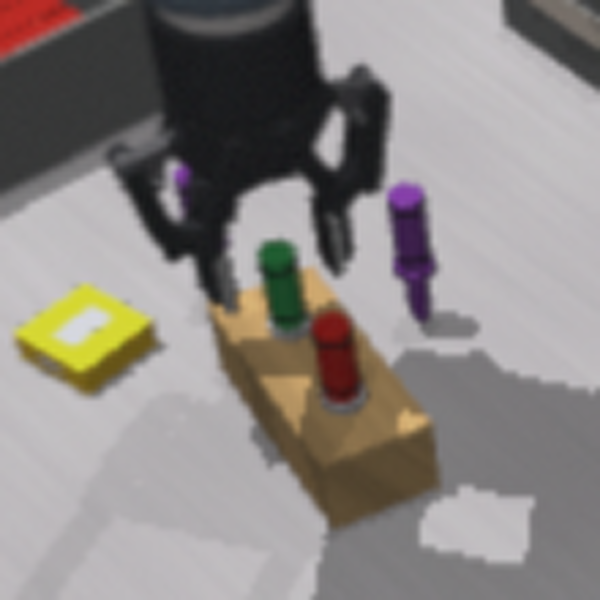

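The green handle stands midway between the fingers. I'll go the last 1.1 cm and close.

```bash
python3 -m creep '{"gripper":[0.4,0.4,0.4,0.6,0.8,1,1,1,1],"linear":[[0.05,0.04,0.6],[0.08,0.06,1.1],[0.08,0.06,1.1],[0.08,0.06,1.1],[0.08,0.06,1.1],[0.08,0.06,1.1],[0.08,0.06,1.1],[0.08,0.06,1.1],[0.08,0.06,1.1]],"delta_rot":[[0,0,0],[0,0,0],[0,0,0],[0,0,0],[0,0,0],[0,0,0],[0,0,0],[0,0,0],[0,0,0]]}' 50; python3 go.py .4952 .304 .16 -11
```

```text
time_s: 10.0
ee_pos: [0.4957, 0.3054, 0.0603]
orientation: [0.0, 0.771, 0.637, 0.0]
force: [-1.6, -0.8, 5.6]
opening: 0.0188
t 10.0 pos [0.4957 0.3054 0.0603] F [-1.6 -0.8  5.6] open 0.0188 j [0.55 0.5  1.85 0.   0.79 0.74]
shift cm [-0.15 -0.02 -9.97]
jaw deg -10.94 tilt [ 4.e-04  3.e-04 -1.e+00]
rot deg [ 0.02 -0.02  0.06]
```

```bash
python3 -m creep '{"gripper":[1,1,1,1,1,1],"linear":[[0,0,-2],[0,0,-5],[0,0,-8],[0,0,-10],[0,0,-10],[0,0,-10]],"delta_rot":[[0,0,0],[0,0,0],[0,0,0],[0,0,0],[0,0,0],[0,0,0]]}'; python3 go.py .5374 -.028 .15 -11;python3 -c "
from h import *
grab('side','side9')
S=load('side9')['pixels']
cv2.imwrite('pics/c9.png',cv2.resize(S[70:200,120:250],(600,600),interpolation=2))"
```

```text
time_s: 10.6
ee_pos: [0.4952, 0.3051, 0.1594]
orientation: [-0.0, 0.771, 0.636, -0.0]
force: [-0.4, -0.4, -2.0]
opening: 0.0186
t 10.6 pos [0.4952 0.3051 0.1594] F [-0.4 -0.4 -2. ] open 0.0186 j [ 0.55  0.36  1.79 -0.    0.98  0.74]
shift cm [-31.91  10.46   0.94]
jaw deg -10.94 tilt [-1.e-04 -1.e-04 -1.e+00]
rot deg [-0.    0.    0.06]
```

View pics/c9.png

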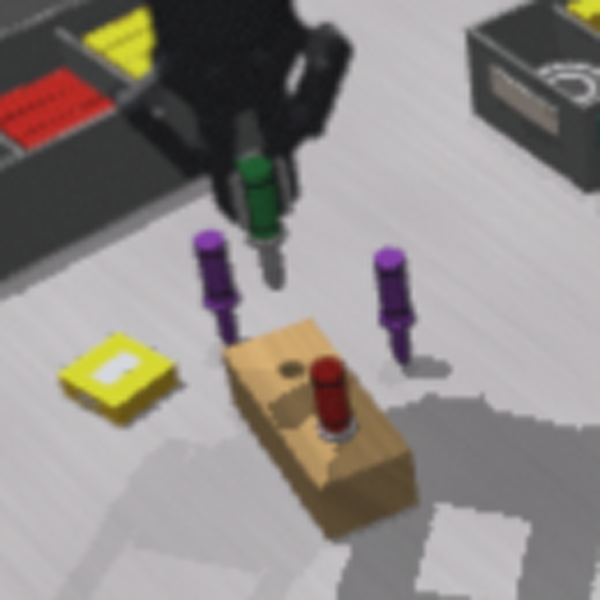

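The gauge hangs upright in the fingers, plug tip near crop (275,285), with the red gauge still in its hole. I'll carry it to the fixture.

```bash
python3 go.py .5377 -.0262 .125 -11; python3 -m creep '{"gripper":[1,1,1,1,1,1,1,1,1,1,1,1],"linear":[[-3,1,0],[-7,2.3,0],[-11,3.6,0],[-15,5,0],[-19,6.3,0],[-23,7.6,0.5],[-26,8.6,1.5],[-29,9.6,2.5],[-31,10.3,3.4],[-31.7,10.5,3.4],[-31.7,10.5,3.4],[-31.7,10.5,3.4]],"delta_rot":[[0,0,0],[0,0,0],[0,0,0],[0,0,0],[0,0,0],[0,0,0],[0,0,0],[0,0,0],[0,0,0],[0,0,0],[0,0,0],[0,0,0]]}'; python3 go.py .5377 -.0262 .125 -11;python3 -c "
from h import *
grab('side','side10')
S=load('side10')['pixels']
cv2.imwrite('pics/c10.png',cv2.resize(S[150:240,230:320],(600,600),interpolation=2))"
```

```text
t 10.65 pos [0.4948 0.3048 0.1586] F [-0.6 -0.1 -1.6] open 0.0188 j [0.55 0.37 1.79 0.   0.98 0.74]
shift cm [-31.68  10.5    3.39]
jaw deg -10.94 tilt [-1.4e-03 -8.0e-04 -1.0e+00]
rot deg [-0.07  0.06  0.06]
time_s: 11.85
ee_pos: [0.5381, -0.0253, 0.1255]
orientation: [-0.0, 0.771, 0.636, -0.0]
force: [0.6, -0.2, -1.2]
opening: 0.0187
t 11.85 pos [ 0.5381 -0.0253  0.1255] F [ 0.6 -0.2 -1.2] open 0.0187 j [-0.05  0.35  1.91  0.    0.88  0.14]
shift cm [-0.1  -0.02  0.05]
jaw deg -10.94 tilt [-9.e-04  3.e-04 -1.e+00]
rot deg [-0.05 -0.01  0.06]
```

View pics/c10.png

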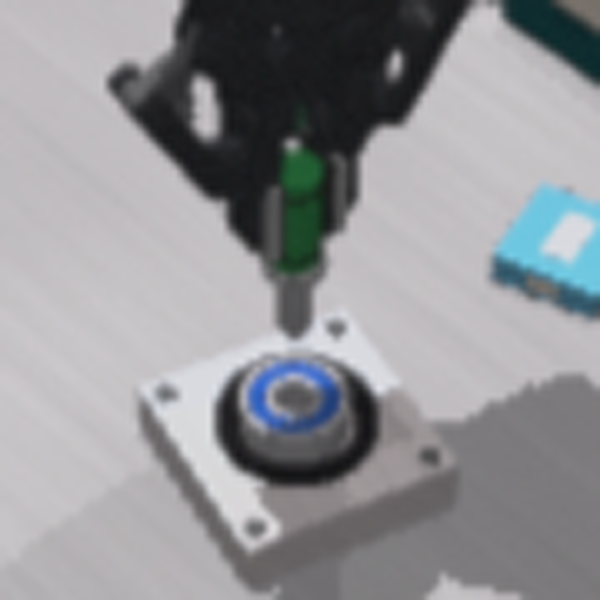

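The side view shows the plug tip at crop (295,337), about (274,200) in the picture, above the bore at (294,395). I'll check the offset numerically, with the tip at z≈0.074 in the side camera.

```bash
python3 - <<'E'
from m2 import *
S=load('side10')
for c in((295,337),(295,333)):
    u=(230+(c[0]/600*90)-.5,150+c[1]/600*90-.5); print('tip',np.round(u,1),onz(S,u,.0742).round(4))
b=S['pixels'].astype(float); w=np.clip(b[...,0]-b[...,2]-20,0,None); u=wcen(S,w,274,209,11);print('seal',u,onz(S,u,.041).round(4))
# centre of collar: widest; handle axis columns
u=(230+295/600*90-.5,150+262/600*90-.5);print('collar',onz(S,u,.0742+.041).round(4))
print('expected px if aligned, tip:',proj(S,[*onz(S,(273.71,208.92),.041)[:2],.0742]))
E
```

```text
tip [273.8 200. ] [ 0.5378 -0.0284  0.0742]
tip [273.8 199.4] [ 0.5391 -0.0269  0.0742]
seal [272.94049557 208.51582565] [ 0.5376 -0.0261  0.041 ]
collar [ 0.5367 -0.029   0.1152]
expected px if aligned, tip: [273.84231662 199.97721267]
```

The tip's pixel matches the aligned prediction of (273.8,200.0). Insert, in stages.

```bash
python3 -m creep '{"gripper":[1,1,1,1,1,1],"linear":[[0,0,1.5],[0,0,2.8],[0,0,3.4],[0,0,4],[0,0,4.4],[0,0,4.4]],"delta_rot":[[0,0,0],[0,0,0],[0,0,0],[0,0,0],[0,0,0],[0,0,0]]}'; python3 go.py .5377 -.0262 .058 -11;python3 -c "
from h import *
grab('side','side11')
S=load('side11')['pixels']
cv2.imwrite('pics/c11.png',cv2.resize(S[150:240,230:320],(600,600),interpolation=2))"
```

```text
time_s: 12.5
ee_pos: [0.5382, -0.0258, 0.0815]
orientation: [-0.0, 0.771, 0.637, -0.0]
force: [0.4, -0.4, -2.4]
opening: 0.0186
t 12.5 pos [ 0.5382 -0.0258  0.0815] F [ 0.4 -0.4 -2.4] open 0.0186 j [-0.05  0.42  1.94  0.    0.79  0.14]
shift cm [-0.05 -0.04  2.35]
jaw deg -10.93 tilt [-7.e-04  0.e+00 -1.e+00]
rot deg [-0.04  0.    0.07]
```

View pics/c11.png

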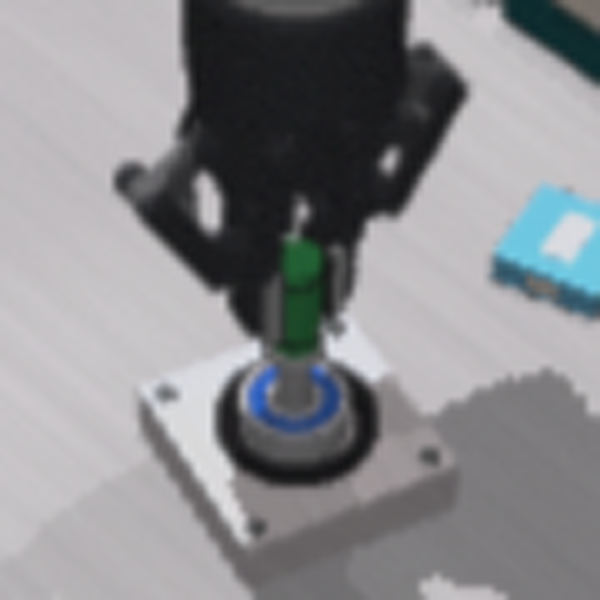

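The plug has entered the bore at crop (295,400) with no contact force. I'll continue to about 1 mm above the seat.

```bash
python3 -m creep '{"gripper":[1,1,1,1,1,1],"linear":[[0,0,0.6],[0,0,1.2],[0,0,1.8],[0,0,2.2],[0,0,2.4],[0,0,2.4]],"delta_rot":[[0,0,0],[0,0,0],[0,0,0],[0,0,0],[0,0,0],[0,0,0]]}'; python3 go.py .5377 -.0262 .0563 -11;python3 -c "
from h import *
grab('side','side12')
S=load('side12')['pixels']
cv2.imwrite('pics/c12.png',cv2.resize(S[150:240,230:320],(600,600),interpolation=2))"
```

```text
time_s: 13.15
ee_pos: [0.5382, -0.0259, 0.0575]
orientation: [-0.0, 0.771, 0.637, -0.0]
force: [-0.1, -0.4, -1.0]
opening: 0.0186
t 13.15 pos [ 0.5382 -0.0259  0.0575] F [-0.1 -0.4 -1. ] open 0.0186 j [-0.05  0.45  1.95 -0.    0.74  0.14]
shift cm [-0.04 -0.04  0.12]
jaw deg -10.94 tilt [-6.e-04  0.e+00 -1.e+00]
rot deg [-0.04  0.01  0.06]
```

View pics/c12.png

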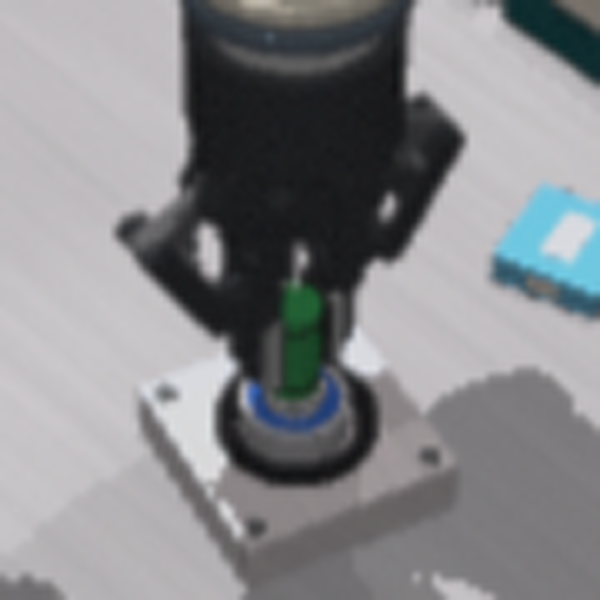

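The collar is at the bearing face (crop (295,408)). I'll lower the last millimetre, let go and withdraw.

```bash
python3 -m creep '{"gripper":[1,1,1],"linear":[[0,0,0.08],[0,0,0.12],[0,0,0.12]],"delta_rot":[[0,0,0],[0,0,0],[0,0,0]]}'; python3 -m creep '{"gripper":[0.7,0.5,0.4,0.4],"linear":[[0,0,0],[0,0,0],[0,0,0],[0,0,0]],"delta_rot":[[0,0,0],[0,0,0],[0,0,0],[0,0,0]]}'; python3 -m creep '{"gripper":[0.4,0.4,0.4,0.4,0.4,0.4,0.4,0.4,0.4],"linear":[[0,0,-1.5],[0,0,-4],[0,0,-7],[0,0,-10],[4,0,-12],[8,0,-12],[13,0,-12],[18,0,-12],[18,0,-12]],"delta_rot":[[0,0,0],[0,0,0],[0,0,0],[0,0,0],[0,0,0],[0,0,0],[0,0,0],[0,0,0],[0,0,0]]}'
python3 - <<'E'
from m2 import *
S=grab('side','side13');T=grab('top','top13')
s=S['pixels'];t=T['pixels']
cv2.imwrite('pics/c13.png',np.hstack([cv2.resize(s[150:240,230:320],(400,400),interpolation=2),cv2.resize(t[180:260,260:340],(400,400),interpolation=2)]))
us=[]
for im,p in((T,(299,219)),(S,(274,197))):
    m=masks(im['pixels'])['greentop']; c=blob(im['pixels'],m,*p,14); e=cv2.moments(c);u=(e['m10']/e['m00'],e['m01']/e['m00']);us.append(u)
    print(np.round(u,2),cv2.boundingRect(c),onz(im,u,.091).round(4))
p,g=tri(T,us[0],S,us[1]);print(p.round(4),g)
E
```

```text
time_s: 13.5
ee_pos: [0.5385, -0.0259, 0.0568]
orientation: [0.0, 0.771, 0.636, 0.0]
force: [-0.5, -0.8, -1.0]
opening: 0.0184
time_s: 13.9
ee_pos: [0.5385, -0.0259, 0.0568]
orientation: [0.0, 0.771, 0.637, 0.0]
force: [-0.2, -0.5, 0.6]
opening: 0.051
time_s: 14.8
ee_pos: [0.5737, 0.1561, 0.177]
orientation: [-0.0, 0.77, 0.638, 0.001]
force: [-0.3, 0.7, 0.2]
opening: 0.0513Traceback (most recent call last):
  File "<stdin>", line 7, in <module>
  File "m.py", line 5, in blob
    return max(cs,key=cv2.contourArea)
ValueError: max() iterable argument is empty
```

View pics/c13.png

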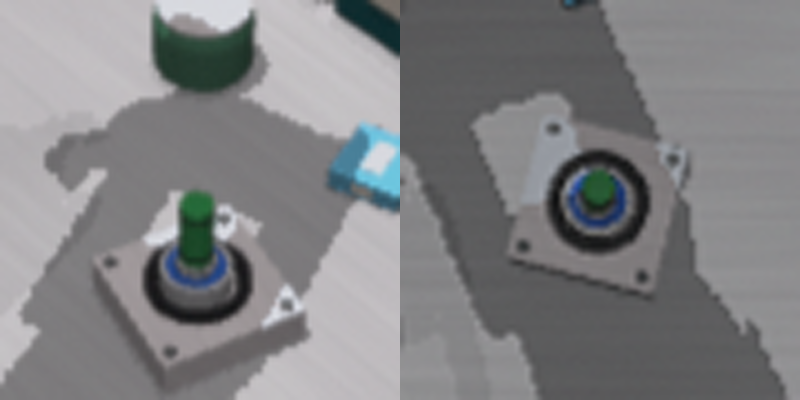

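The gauge stands upright through the bearing: green top at side crop (197,205) and top crop (600,183), with nothing touching it. I'll check the handle-top height (expected 91 mm) and that the bystanders haven't moved.

```bash
python3 - <<'E'
from m2 import *
S=load('side13');T=load('top13')
ut=(260+600-400-200+0,0)
ut=(260+(600-400)/5-.5,180+183/5-.5); us=(230+197*90/400-.5,150+204*90/400-.5)
p,g=tri(T,ut,S,us);print('handle top',p.round(4),g)
for im,q in((T,(299,216)),(S,(274,200))):
    m=masks(im['pixels'])['green'];c=blob(im['pixels'],m,*q,12);print(cv2.boundingRect(c))
for im,n in((T,'T'),(S,'S')): print(n,proj(im,[.5374,-.0277,.091]).round(1),ut if n=='T' else us)
# bystanders: frame diff vs start
for a,b in(('top0','top13'),('side0','side13')):
    A=cv2.cvtColor(load(a)['pixels'],cv2.COLOR_BGR2HSV);B=cv2.cvtColor(load(b)['pixels'],cv2.COLOR_BGR2HSV)
    for n,(x,y) in ({'red':(427,257),'yel':(156,256),'lb':(298,172),'rg':(206,236)} if a[0]=='t' else {'red':(364,351),'yel':(145,152),'lb':(315,187),'rg':(191,155)}).items():
        f=[]
        for I in(A,B):
            m=(I[...,1]>130)&(I[...,2]>50);u=wcen(None,m.astype(float),x,y,13);f.append(u.round(1))
        print(a,n,f)
print(manip.get_obs()['force'],manip.get_obs()['time_s'])
cv2.imwrite('pics/end.png',S['pixels'])
E
```

```text
handle top [ 0.5392 -0.0271  0.0889] 0.00023310319691865585
(297, 214, 6, 7)
(271, 193, 7, 17)
T [299.7 216.6] (299.5, 216.1)
S [273.5 195.3] (273.825, 195.4)
top0 red [array([427.1, 256.5]), array([427.1, 256.5])]
top0 yel [array([155.4, 255.5]), array([155.4, 255.6])]
top0 lb [array([nan, nan]), array([293.3, 173.7])]
top0 rg [array([204.8, 235. ]), array([nan, nan])]
side0 red [array([363.6, 351. ]), array([363.6, 351. ])]
side0 yel [array([145.7, 151.9]), array([145.7, 151.9])]
side0 lb [array([314.7, 187.7]), array([310.9, 187.4])]
side0 rg [array([189.2, 152.4]), array([190.9, 154.3])]
[-0.40166248 -0.44828139  0.15072854] 14.9m2.py:4: RuntimeWarning: invalid value encountered in divide
  return np.array([(w*xx).sum(),(w*yy).sum()])/w.sum()
```

View pics/end.png

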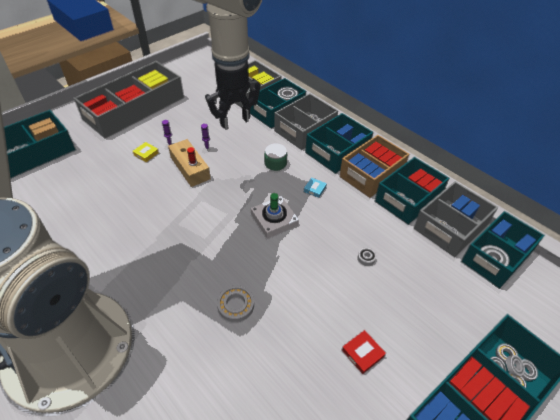

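The final view shows everything else where it started: tin (275,157), light blue carton (315,187), black bearing (367,256), red gauge (191,155). The gauge stands in the fixture at (274,202) and the arm is clear, so I'm handing in.

```bash
python3 -c "
from plant import manip
print(manip.job_done())"
```

```text
the job is handed in; nothing more can be done
None
```

I set the blue-sealed bearing in the nest and let go of it. I then put the green gauge down through its bore and backed the arm off. I handed the job in at about 15 s of the 61 s allowed; no verdict is reported.

**Bearing:** before the gauge went in, its top face measured 40.6 mm against 41 mm expected, within about 1 mm of the nest axis.

**Gauge:** it stands upright in both views. The top of its handle measured 89 mm (91 mm expected) and about 2 mm off the axis. Both are within pixel and calibration error, and no contact force over 6 N was read at the end of any move.

**Other things:**
- The red and yellow cartons measured unmoved, to within 0.1 px.
- My numeric check gave no usable result for the light blue carton and the red gauge: two readings came back empty and the others shifted 2–4 px, probably because of the arm's shadow.
- I judged those two, the grease tin and the black bearing by eye in the final side view, where all four are in their starting places.
- The two cameras disagreed by 1–2 mm throughout.

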